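# Inspect a cracked gingerbread under a loupe held at focus

## Robot

A 6-joint arm with a two-finger parallel gripper is mounted at the origin on a cart in front of the work surface, level with it; the furniture and walls round the work are solid. World frame = base frame: x ahead of the robot, y to its left, z up, the work surface at z = 0. Lengths are in m, angles in rad, forces in N, time in s.
With the tool pointing down it reaches from about 0.375 to 0.975 m from the base axis. Payload 3.8 kg.
Tool frame: the origin (TCP) lies midway between the tips of the shut fingers; the grasp point (between the pads) lies 19 mm behind it; z points along the fingers, y is the line along which they close (so a half turn about z gives the same grasp; the last joint's range is limited). The gripper opens to 85 mm and grips with 20 to 120 N. Pads are 22 mm wide; open, the fingers measure 114 mm over their backs; the gripper's body (76 mm by 85 mm) begins 54 mm behind the grasp point. The pads swing forward as they close: fully open they stand 13 mm farther back than shut.
Start: joints at [1.307, 0.264, 1.604, -0, 1.274, -0.037], TCP at [0.152, 0.658, 0.231] pointing down, gripper open.
Joint ranges: [-2.63, 2.63], [-0.94, 2.18], [0.31, 2.57], [-1.31, 4.45], [0, 2.66], [-2.55, 2.55]. Speed limits (rad/s): [2.57, 2.57, 3.14, 3.14, 3.14, 3.14].

## Interface

Orientations are given as a unit quaternion [x, y, z, w].
In Python, from rig import r gives the robot as it stands. The module is installed in compiled form; this text tells all that it offers.
- The arm moves only by the tool arm_command, never from a script. Its argument "rows" is a list of rows, each a list of 7 numbers: the shift along the tool's x, y, z as a fraction of full scale, then the turn, a rotation vector about the tool's x, y, z as a fraction of full scale, then the opening, from 0 (shut) to 1 (fully open). A call has 1 to 10 rows; each row is the pose to reach, as a shift and turn from the pose commanded when the call began, along the tool's axes at that moment, turning the shorter way round; what a row does not reach only later rows make up. Full scale, the value 1, is 30 cm for a shift and 360 degrees for a turn. A row lasts 1/8 s, in which the tool goes at most 62.5 mm and 10.7 degrees, less where a joint would pass 70% of its speed; a pose out of reach is approached as far as the arm can. A call with a number of a shift or a turn outside -1 to 1 is refused whole. A call with a gripper value outside its range is refused whole. The fingers move at their own pace and stop on an object; "grip_force" is the grip in N (left out, the last holds). Time passes only in rows, so rows that repeat a pose let the fingers close. It gives the time, the measured TCP pose, the force, the opening and the grip force at its end, in the units of the state.
- r.read_state(): the state, without advancing time (a new reading comes with each control period).
- r.get_image(name): name is "scene" or "top"; returns a dict with "frame" (400x640x3 uint8, blue, green, red), "fovy" (degrees; the focal length in pixels is half the picture's height over the tangent of half this angle, whatever the lens; pixels are square), "cx", "cy" (the principal point, pixels), "R" (3x3) and "t" (3): a world point X has camera coordinates R X + t. Camera axes: x right, y down, z forward; pixel columns grow to the right and rows downward; lengths in m; the calibration is good to about 2 mm. A picture is of the moment at which its call begins. There is no depth.
- r.close_job(): hands the job in; it is judged then, once.
The state is a dict: "clock": time; "joint_positions": joint angles; "qvel": joint speeds; "joint_efforts": joint torques, N m; "tool_pos": TCP position; "orientation": TCP orientation; "contact_force": force on the tool from outside, world axes, zero at the start; "moment": the same for the moment, N m; "grip_width": finger opening in m; "grasp_force": force on a finger pad.
Only numpy, scipy, OpenCV 4.12 (cv2) and the standard library are available. Lean on these libraries where they do the work, as an engineer would, in place of code of your own. Each camera call takes 0.05 s, during which the arm holds its last target. There are 200 camera calls.

## Task

Lift the cracked gingerbread, the round one iced all red, off the freely spinning turntable, set it down gently in the middle of the round white pad on the inspection stand and let go of it. Then pick up the loupe by its upright grip and finish while still holding it: level and still, its lens centred over that gingerbread and at the height shown by the red pointer on the stand's post, touching neither gingerbread nor stand. Leave the other two gingerbreads on the turntable, and do not shift the pointer, the scissors or the ribbon spool on the left.

Things in the scene. Friction and masses are not known exactly. Their poses are not given: they have to be found in the camera images.
- cracked_bread_center (a point): centre (half-way up) of the cracked gingerbread: rigid round disc 48 mm across, 16 mm thick, covered with red icing with a dark zigzag crack; about 35 g. It lies flat on the turntable, about 62 mm from its axis; which of the three places it has varies.
- green_bread_center (a point): centre of an intact gingerbread of the same size, green six-pointed icing star on brown, on the turntable; it stays there
- blue_bread_center (a point): centre of an intact gingerbread of the same size, blue six-pointed icing star on brown, on the turntable; it stays there
- turntable: decorator's turntable: steel foot fixed to the worktop, origin at the centre of its underside, on the spin axis. It carries a white round platter 210 mm across, 15 mm thick, whose top is 60 mm above the origin; the platter turns almost without friction when pushed and takes the gingerbreads with it.
- pad_center (a point): centre of the top of the round white pad (76 mm across, 8 mm high) on the inspection stand, 20 mm above the worktop. The stand is fixed: grey plate 130 x 130 mm, 12 mm thick, centred under the pad; this frame's x axis points along the plate from the pad to the post (roughly away from the robot), z up. The steel post (10 mm thick, 166 mm high with its cap) stands 110 mm from the pad's centre along this x axis.
- focus_mark (a point): tip of the red pointer, which reaches out 32 mm from the post's axis towards the pad (78 mm from the pad's centre); z here is half-way through the pointer's 4 mm thickness and is the height at which the middle of the lens must be held. The pointer sits on a red collar 22 mm across and 14 mm high that can slide on the post (stiffly, about 4 N); its height, 100 to 150 mm above the worktop, varies and must not be changed.
- loupe_grip (a point): centre (half-way up) of the upright grip of the black loupe: a block 36 mm long (x), 14 mm wide (y), 36 mm high (z), standing on the worktop as the loupe lies flat and level. Pinch it across y. x points from grip to lens, z up when the loupe lies level. The loupe weighs about 90 g, its weight centred within 10 mm of the grip; a tail 14 mm wide and 12 mm high runs from the grip away from the lens to 68 mm from the grip's centre.
- lens_center (a point): middle of the loupe's lens: 55 mm from the grip's centre along its x and 12 mm below it. The black frame round the lens is 68 mm across and 12 mm thick, this point half-way through it.
- the_scissors: red-handled scissors lying on the worktop, 199 mm long; stay where they are
- spool: spool of red satin ribbon, 32 mm high, lying on the near worktop to the robot's left; stays where it is
- loupe: the loupe itself; origin on its underside, below the middle of the grip, same axes as the grip
- cracked_bread: the cracked gingerbread itself, origin at the centre of its underside
- stand: the inspection stand with its pad, post and pointer; origin on the worktop under the pad's centre, same axes as the pad's frame

How it is judged:
On the way, in this order (a step that is already met when the one before it is completed fails the run):
1. the cracked gingerbread is lifted clear of the turntable (20 mm or more above its platter) (height (world z) of cracked_bread above 0.08 m), for 0.1 s.
2. the cracked gingerbread lies flat on the pad, its centre within 14 mm of the pad's, at rest and released, while the loupe still lies on the worktop (horizontal distance between cracked_bread_center and pad_center below 0.014 m and z of cracked_bread in the frame of pad_center between -0.004 and 0.004 m and angle between cracked_bread's own z axis and vertical below 0.12 rad and linear speed of cracked_bread below 0.03 m/s and contact force between the fingers and cracked_bread below 0.05 N and height (world z) of loupe below 0.02 m), for 0.2 s.
3. the loupe is lifted off the worktop by 30 mm or more (height (world z) of loupe above 0.03 m), for 0.1 s.
At the end, for the whole second after the job is handed in: Loupe held still by the gripper, level within 0.12 rad, lens within 8 mm of the pointer's height and 12 mm sideways of the cracked gingerbread's centre, touching neither it nor the stand; that gingerbread flat and still within 14 mm of the pad's centre; the other two on the turntable (z of lens_center in the frame of focus_mark between -0.008 and 0.008 m and horizontal distance between lens_center and cracked_bread_center below 0.012 m and angle between each of loupe, cracked_bread's own z axis and vertical below 0.12 rad and linear speed of each of loupe, cracked_bread below 0.02 m/s and angular speed of loupe below 0.15 rad/s and contact force between the fingers and loupe above 1 N and contact force between loupe and stand below 0.1 N and contact force between loupe and cracked_bread below 0.1 N and horizontal distance between cracked_bread_center and pad_center below 0.014 m and z of cracked_bread in the frame of pad_center between -0.004 and 0.004 m and horizontal distance between each of green_bread_center, blue_bread_center and turntable below 0.105 m and height (world z) of each of green_bread_center, blue_bread_center above 0.063 m); the arm keeps its last pose, push and grip.
It fails at once if another gingerbread is knocked or lifted off the turntable (height (world z) of any of green_bread_center, blue_bread_center below 0.06 m or height (world z) of any of green_bread_center, blue_bread_center above 0.09 m).
It fails at once if the cracked gingerbread is dropped (by more than about 25 mm) or thrown (contact force between the fingers and cracked_bread below 0.05 N and linear speed of cracked_bread above 0.7 m/s).
It fails at once if the loupe is pressed on the gingerbread (contact force between loupe and cracked_bread above 1 N).
It fails at once if the focus pointer is shifted by more than 5 mm (distance of focus_mark from where it was at the start of the episode above 0.005 m).
It fails at once if the scissors or the spool are shifted by more than 30 mm (distance of any of the_scissors, spool from where it was at the start of the episode above 0.03 m).
It also fails if it takes over 58 s, if anything falls off the work surface, if the arm or the gripper's body presses on something with over 40 N, if the wrist force passes 120 N, or if a joint passes its speed limit or range.

## Working session

There is one attempt and no reset: what is moved stays moved. The work goes in short steps, Python scripts to look and compute and a tool call to move; the robot and the scene stay as the last step left them, time stands still between calls to the robot, and variables do not carry over. Pictures are saved under pics/ and viewed, at most 10 in all, crops included, and the job is handed in when it is done.

Besides the shell and the picture viewer there is one more tool, called after ">>>" by a JSON object that holds its "fn" and its "kwargs", one argument or row to a line. arm_command: Moves the arm, as the interface text tells. Its arguments: {"type":"object","properties":{"rows":{"type":"array"},"grip_force":{"type":"number"}},"required":["rows"]}

```bash
mkdir -p pics; python3 - <<'E'
from rig import r
import cv2,numpy as np,pickle
s=r.read_state();print({k:np.round(v,3) for k,v in s.items()})
for n in("scene","top"):
    d=r.get_image(n);cv2.imwrite(f"pics/{n}0.png",d["frame"]);pickle.dump(d,open(f"{n}0.pkl","wb"))
    print(n,d["fovy"],d["cx"],d["cy"],np.round(d["R"],3).tolist(),d["t"], -d["R"].T@d["t"])
E
```

```text
{'clock': np.float64(0.0), 'joint_positions': array([ 1.307,  0.265,  1.605,  0.   ,  1.274, -0.037]), 'qvel': array([-0.001,  0.   , -0.   , -0.001, -0.   , -0.002]), 'joint_efforts': array([ 2.0000e-03, -5.1511e+01, -3.6732e+01,  0.0000e+00,  1.3000e-02,
       -0.0000e+00]), 'tool_pos': array([0.152, 0.657, 0.23 ]), 'orientation': array([ 0.113,  0.994, -0.001, -0.   ]), 'contact_force': array([-0.758, -0.203, -0.114]), 'moment': array([-0.009, -0.013, -0.048]), 'grasp_force': np.float64(0.0), 'grip_width': np.float64(0.085)}
scene 54.98125598742942 319.4855713570301 202.0458386313183 [[0.504, -0.864, 0.006], [-0.66, -0.389, -0.642], [0.557, 0.32, -0.767]] [-0.23349866  0.44968544  1.11451837] [-0.20614681 -0.3831018   1.14438906]
top 51.34284089934353 317.1446609670251 200.4964164428349 [[-0.077, -0.997, 0.003], [-0.976, 0.075, -0.206], [0.205, -0.019, -0.979]] [0.08051511 0.54691328 1.21628495] [0.29056198 0.06234517 1.30254854]
```

View pics/scene0.png

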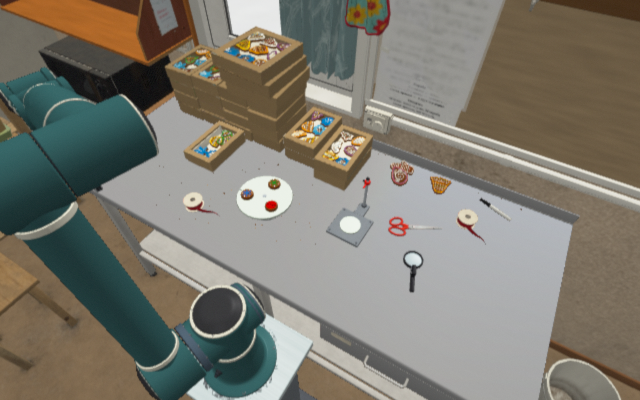

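View pics/top0.png

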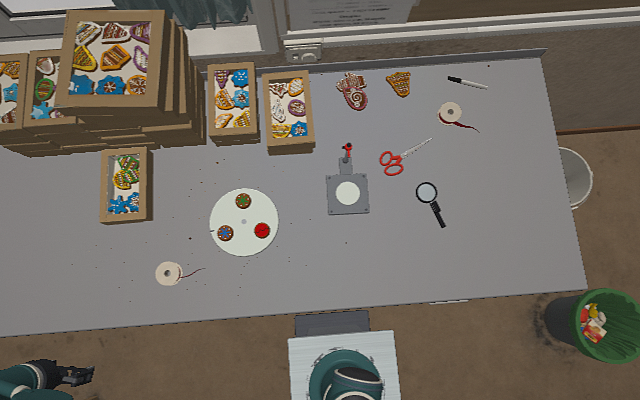

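The top view shows the platter at about (244,222), with red at (262,230), green at (243,201) and blue at (225,233). The pad is at (347,193), the pointer at (348,150), and the loupe lens at (427,193) with its grip around (437,215). I'll enlarge both views.

```bash
python3 - <<'E'
import cv2
a=cv2.imread("pics/top0.png")[135:265,205:455];cv2.imwrite("pics/topc.png",cv2.resize(a,None,fx=3.2,fy=3.2,interpolation=cv2.INTER_CUBIC))
a=cv2.imread("pics/scene0.png")[165:300,230:430];cv2.imwrite("pics/scenec.png",cv2.resize(a,None,fx=4,fy=4,interpolation=cv2.INTER_CUBIC))
E
```

```text
(no output)
```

View pics/topc.png

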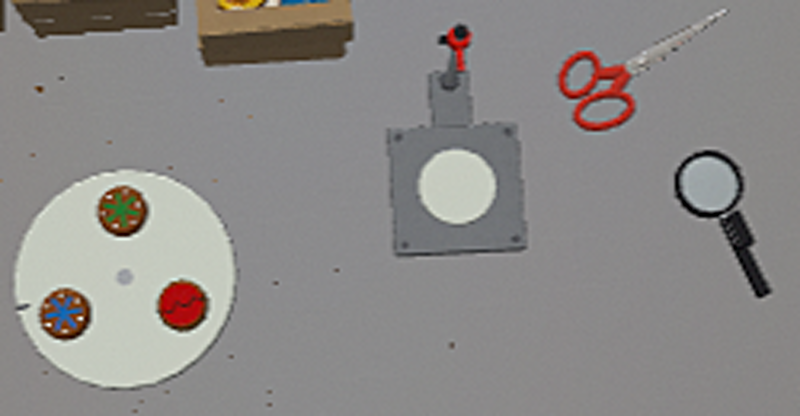

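View pics/scenec.png

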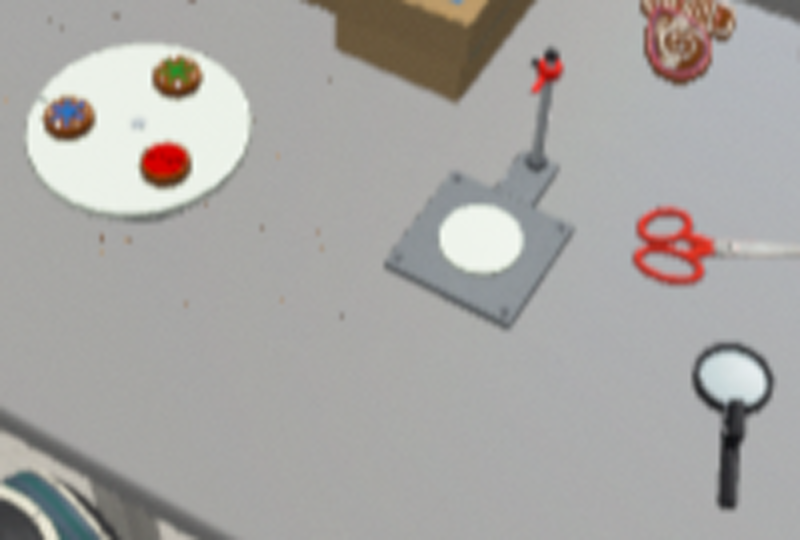

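```bash
cat >h.py <<'E'
import numpy as np,pickle,cv2
from scipy.spatial.transform import Rotation as Ro
def load(n):return pickle.load(open(n+".pkl","rb"))
def ray(d,u,v):
    f=200/np.tan(np.radians(d["fovy"])/2)
    return -d["R"].T@d["t"], d["R"].T@np.array([(u-d["cx"])/f,(v-d["cy"])/f,1])
def atz(d,u,v,z):
    c,q=ray(d,u,v);return c+q*(z-c[2])/q[2]
def proj(d,X):
    f=200/np.tan(np.radians(d["fovy"])/2);p=d["R"]@X+d["t"];return p[:2]/p[2]*f+[d["cx"],d["cy"]]
E
python3 - <<'E'
from h import *
T=load("top0");S=load("scene0")
ft=lambda x,y,z:atz(T,205+(x+.5)/3.2-.5,135+(y+.5)/3.2-.5,z)
fs=lambda x,y,z:atz(S,230+(x+.5)/4-.5,165+(y+.5)/4-.5,z)
for n,a,b,z in[("hub",(125,277),(139,124),.06),("red",(182,304),(166,160),.076),("green",(123,209),(177,72),.076),("blue",(65,313),(69,114),.076),("pad",(457,186),(481,239),.02),("lens",(708,184),(733,378),.012),("tail",(764,293),(728,503),.012)]:
    print(n,np.round(ft(*a,z),4),np.round(fs(*b,z),4))
C=[ft(*p,.012)[:2] for p in[(388,128),(522,124),(526,247),(394,254)]]
x=C[0]+C[1]-C[2]-C[3];print("plate",np.mean(C,0),np.degrees(np.arctan2(x[1],x[0])))
C=[fs(*p,.012)[:2] for p in[(449,170),(574,229),(509,326),(386,264)]]
x=C[0]+C[1]-C[2]-C[3];print("plateS",np.mean(C,0),np.degrees(np.arctan2(x[1],x[0])))
for d,o,k in((T,(205,135),3.2),(S,(230,165),4)):
  hsv=cv2.cvtColor(d["frame"],cv2.COLOR_BGR2HSV);m=((hsv[...,0]<8)|(hsv[...,0]>172))&(hsv[...,1]>150)
  r0=[(340,135,358,165),(355,170,375,195)][k==4];u0,v0,u1,v1=r0
  ys,xs=np.nonzero(m[v0:v1,u0:u1]);print("red px",sorted(zip((ys+v0).tolist(),(xs+u0).tolist())))
  pad=(ft(457,186,.02)+fs(481,239,.02))/2
  for h in(.1,.11,.12,.13,.14,.15):
    for a in (0,):
      th=np.radians(-7);e=np.array([np.cos(th),np.sin(th),0])
      P=pad*[1,1,0];print(h,"tip",np.round(proj(d,P+.078*e+[0,0,h]),1),"ax",np.round(proj(d,P+.11*e+[0,0,h]),1))
E
```

```text
hub [0.504  0.2643 0.06  ] [0.5044 0.262  0.06  ]
red [0.4719 0.21   0.076 ] [0.4712 0.2065 0.076 ]
green [0.5661 0.2609 0.076 ] [0.5653 0.2595 0.076 ]
blue [0.4718 0.3184 0.076 ] [0.4711 0.3152 0.076 ]
pad [ 0.5767 -0.0599  0.02  ] [ 0.5753 -0.0629  0.02  ]
lens [ 0.5615 -0.3101  0.012 ] [ 0.5587 -0.3146  0.012 ]
tail [ 0.4486 -0.3505  0.012 ] [ 0.4463 -0.3543  0.012 ]
plate [ 0.5767981  -0.06105473] -3.031695082862907
plateS [ 0.57346296 -0.06273963] -0.285190978242209
red px [(144, 346), (145, 345), (145, 346), (145, 351), (146, 344), (146, 345), (146, 346), (146, 347), (146, 350), (146, 351), (147, 344), (147, 345), (147, 346), (147, 347), (147, 350), (147, 351), (148, 345), (148, 346), (148, 347), (148, 348), (148, 349), (148, 350), (149, 346), (149, 347), (149, 348), (149, 349), (149, 350), (150, 347), (150, 348), (150, 349), (151, 348), (151, 349), (152, 348), (152, 349), (153, 348), (153, 349), (154, 348), (154, 349), (155, 348), (155, 349), (156, 348), (156, 349)]
0.1 tip [350.7 161.8] ax [351.  151.7]
0.11 tip [351.  160.8] ax [351.3 150.6]
0.12 tip [351.3 159.8] ax [351.6 149.5]
0.13 tip [351.6 158.8] ax [351.9 148.4]
0.14 tip [351.9 157.7] ax [352.2 147.3]
0.15 tip [352.1 156.7] ax [352.5 146.2]
red px [(180, 365), (180, 369), (181, 365), (181, 366), (181, 369), (182, 365), (182, 366), (182, 367), (182, 368), (182, 369), (183, 365), (183, 366), (183, 367), (183, 368), (183, 369), (184, 365), (184, 366), (184, 367), (184, 368), (185, 364), (185, 365), (186, 364), (187, 363), (187, 364)]
0.1 tip [363.3 196.9] ax [368.2 191.6]
0.11 tip [363.6 195.1] ax [368.4 189.7]
0.12 tip [363.9 193.2] ax [368.7 187.9]
0.13 tip [364.1 191.3] ax [369. 186.]
0.14 tip [364.4 189.4] ax [369.3 184.1]
0.15 tip [364.7 187.5] ax [369.6 182.2]
```

```bash
cat >>h.py <<'E'
def plan(x,y,z,yaw):
    """fractions for arm_command to bring TCP to xyz, tool y axis at yaw deg, pointing down"""
    from rig import r
    s=r.read_state();p=np.array(s["tool_pos"]);A=Ro.from_quat(s["orientation"])
    a=np.radians(yaw);Y=np.array([np.cos(a),np.sin(a),0]);Z=np.array([0,0,-1.]);X=np.cross(Y,Z)
    B=Ro.from_matrix(np.c_[X,Y,Z])
    print("t",round(s["clock"],2),"now",p.round(4),"tilt/yaw",np.degrees(np.arctan2(*A.as_matrix()[[1,0],1])).round(1),"w",round(s["grip_width"],4),"gf",round(s["grasp_force"],1),"F",np.round(s["contact_force"],1),"j",np.round(s["joint_positions"],2))
    print("cmd",(A.inv().apply(np.array([x,y,z])-p)/.3).round(4),((A.inv()*B).as_rotvec()/2/np.pi).round(4))
E
python3 - <<'E'
from h import *
from scipy.optimize import least_squares
for n,p,t in(("top0",(.5767,-.0599),(348.5,156.5)),("scene0",(.5753,-.0629),(363.4,187.5))):
  d=load(n)
  s=least_squares(lambda q:proj(d,np.array([p[0]+.078*np.cos(q[1]),p[1]+.078*np.sin(q[1]),q[0]]))-t,[.13,0]);print(s.x[0],np.degrees(s.x[1]),s.fun)
plan(.4715,.208,.13,59.3)
E
```

```text
0.15035028654983215 -0.3637295377088804 [ 3.41060513e-13 -9.09494702e-13]
0.1477842480116479 -2.502098826051906 [-5.68434189e-14  0.00000000e+00]
t 0.1 now [0.1516 0.6571 0.23  ] tilt/yaw 77.0 w 0.0854 gf 0.0 F [ 0.2 -0.6 -0.8] j [ 1.31  0.26  1.61  0.    1.27 -0.04]
cmd [-1.3756 -1.218   0.3359] [-0.0003  0.      0.0492]
```

>>> {"fn": "arm_command", "kwargs": {
  "rows": [
    [-0.7,-0.62,0.1,0,0,0.0492,1],
    [-0.7,-0.62,0.1,0,0,0.0492,1],
    [-0.7,-0.62,0.1,0,0,0.0492,1],
    [-0.7,-0.62,0.1,0,0,0.0492,1],
    [-0.7,-0.62,0.1,0,0,0.0492,1],
    [-0.7,-0.62,0.1,0,0,0.0492,1],
    [-0.7,-0.62,0.1,0,0,0.0492,1]
  ],
  "grip_force": 20
}}

```text
clock: 0.98
tool_pos: [0.3144, 0.4296, 0.2012]
orientation: [0.265, 0.964, 0.0, -0.0]
contact_force: [-0.4, 0.2, -0.2]
grip_width: 0.0857
grasp_force: 0.0
```

```bash
python3 -c "
from h import *
plan(.4715,.208,.13,59.3)"
```

```text
t 0.97 now [0.3144 0.4296 0.2012] tilt/yaw 59.3 w 0.0857 gf 0.0 F [-0.4  0.2 -0.2] j [ 0.89  0.02  1.94  0.    1.18 -0.14]
cmd [-0.8277 -0.3672  0.2369] [ 0.     -0.0001 -0.0001]
```

>>> {"fn": "arm_command", "kwargs": {
  "rows": [
    [-0.828,-0.367,0.237,0,0,0,1],
    [-0.828,-0.367,0.237,0,0,0,1],
    [-0.828,-0.367,0.237,0,0,0,1],
    [-0.828,-0.367,0.237,0,0,0,1],
    [-0.828,-0.367,0.237,0,0,0,1],
    [-0.828,-0.367,0.237,0,0,0,1],
    [-0.828,-0.367,0.237,0,0,0,1],
    [-0.828,-0.367,0.237,0,0,0,1]
  ]
}}

```text
clock: 1.98
tool_pos: [0.4715, 0.2093, 0.1306]
orientation: [0.264, 0.965, 0.0, 0.0]
contact_force: [0.3, 0.4, -0.4]
grip_width: 0.0852
grasp_force: 0.0
```

```bash
python3 - <<'E'
from h import *
from rig import r
plan(.4715,.208,.062,59.3)
a=[]
for n,b in(("top",(200,150)),("scene",(225,155))):
  d=r.get_image(n);pickle.dump(d,open(n+"1.pkl","wb"));u,v=b
  a.append(cv2.resize(d["frame"][v:v+100,u:u+90],None,fx=4.4,fy=4.4,interpolation=cv2.INTER_CUBIC))
  for z in(.06,):print(n,proj(d,np.array([.4715,.208,.068])))
cv2.imwrite("pics/b1.png",np.hstack(a))
E
```

```text
t 1.98 now [0.4715 0.2093 0.1306] tilt/yaw 59.4 w 0.0852 gf 0.0 F [ 0.3  0.4 -0.4] j [ 0.37  0.05  2.05  0.    1.05 -0.67]
cmd [-0.0021 -0.004   0.2287] [0.0001 0.     0.0003]
top [262.56375404 230.10420044]
scene [271.04024582 205.82300342]
```

View pics/b1.png

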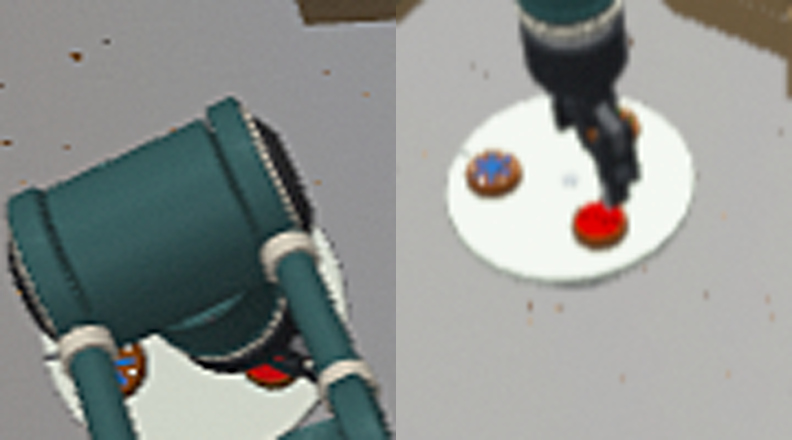

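The top view is mostly hidden by the arm. The scene half shows the red bread unmoved, under the fingers at about (600,223) in the picture. I'll descend and close.

>>> {"fn": "arm_command", "kwargs": {
  "rows": [
    [-0.002,-0.004,0.12,0,0,0,1],
    [-0.002,-0.004,0.18,0,0,0,1],
    [-0.002,-0.004,0.215,0,0,0,1],
    [-0.002,-0.004,0.229,0,0,0,1],
    [-0.002,-0.004,0.229,0,0,0,1],
    [-0.002,-0.004,0.229,0,0,0,1],
    [-0.002,-0.004,0.229,0,0,0,0.75],
    [-0.002,-0.004,0.229,0,0,0,0.7],
    [-0.002,-0.004,0.229,0,0,0,0.65],
    [-0.002,-0.004,0.229,0,0,0,0.6]
  ]
}}

```text
clock: 3.32
tool_pos: [0.4719, 0.2065, 0.0616]
orientation: [0.265, 0.964, 0.0, 0.0]
contact_force: [0.7, 1.2, 1.2]
grip_width: 0.0513
grasp_force: 0.1
```

>>> {"fn": "arm_command", "kwargs": {
  "rows": [
    [0,0,0,0,0,0,0.55],
    [0,0,0,0,0,0,0.5],
    [0,0,0,0,0,0,0.4],
    [0,0,0,0,0,0,0.3],
    [0,0,0,0,0,0,0.3],
    [0,0,0,0,0,0,0.3],
    [0,0,0,0,0,0,0.3]
  ]
}}

```text
clock: 4.2
tool_pos: [0.4721, 0.2064, 0.0619]
orientation: [0.265, 0.964, 0.0, 0.0]
contact_force: [-0.7, -1.7, 5.1]
grip_width: 0.0464
grasp_force: 20.5
```

```bash
python3 -c "
from h import *
plan(.4715,.208,.13,59.3)"
```

```text
t 4.2 now [0.4721 0.2064 0.0619] tilt/yaw 59.3 w 0.0464 gf 20.5 F [-0.7 -1.7  5.1] j [ 0.36  0.14  2.1  -0.    0.91 -0.67]
cmd [ 0.0043  0.0035 -0.2271] [ 0.0001  0.0001 -0.    ]
```

>>> {"fn": "arm_command", "kwargs": {
  "rows": [
    [0,0,-0.03,0,0,0,0.3],
    [0,0,-0.08,0,0,0,0.3],
    [0,0,-0.15,0,0,0,0.3],
    [0,0,-0.22,0,0,0,0.3],
    [0,0,-0.28,0,0,0,0.3],
    [0,0,-0.3,0,0,0,0.3],
    [0,0,-0.3,0,0,0,0.3]
  ]
}}

```text
clock: 5.08
tool_pos: [0.472, 0.2065, 0.1519]
orientation: [0.265, 0.964, 0.0, 0.0]
contact_force: [0.7, 0.4, -0.3]
grip_width: 0.0462
grasp_force: 20.7
```

```bash
python3 - <<'E'
from h import *
from rig import r
plan(.576,-.0615,.11,10)
d=r.get_image("scene");pickle.dump(d,open("s2.pkl","wb"))
cv2.imwrite("pics/b2.png",cv2.resize(d["frame"][130:230,215:335],None,fx=5,fy=5,interpolation=cv2.INTER_CUBIC))
E
```

```text
t 5.08 now [0.472  0.2065 0.1519] tilt/yaw 59.3 w 0.0462 gf 20.7 F [ 0.7  0.4 -0.3] j [ 0.36  0.03  2.03  0.    1.09 -0.67]
cmd [-0.7541 -0.5911  0.1397] [1.000e-04 0.000e+00 1.369e-01]
```

View pics/b2.png

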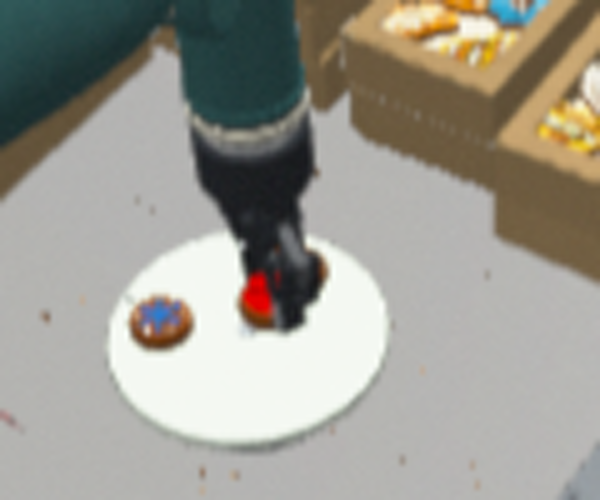

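The picture shows the red bread held in the fingers above the platter, at about (265,300). Blue and green are still on the platter. I'll move it to above the pad.

>>> {"fn": "arm_command", "kwargs": {
  "rows": [
    [-0.06,-0.05,0.0,0,0,0.01,0.3],
    [-0.17,-0.135,0.03,0,0,0.03,0.3],
    [-0.29,-0.23,0.05,0,0,0.05,0.3],
    [-0.41,-0.325,0.08,0,0,0.075,0.3],
    [-0.53,-0.42,0.1,0,0,0.1,0.3],
    [-0.64,-0.5,0.12,0,0,0.12,0.3],
    [-0.71,-0.56,0.135,0,0,0.13,0.3],
    [-0.754,-0.591,0.14,0,0,0.137,0.3],
    [-0.754,-0.591,0.14,0,0,0.137,0.3],
    [-0.754,-0.591,0.14,0,0,0.137,0.3]
  ]
}}

```text
clock: 6.38
tool_pos: [0.5753, -0.0607, 0.1093]
orientation: [0.643, 0.766, -0.0, -0.0]
contact_force: [0.9, -0.5, 0.4]
grip_width: 0.0465
grasp_force: 20.7
```

```bash
python3 - <<'E'
from h import *
from rig import r
plan(.576,-.0615,.024,10)
a=[]
for n,b in(("top",(290,130)),("scene",(295,155))):
  d=r.get_image(n);pickle.dump(d,open(n+"3.pkl","wb"));u,v=b
  a.append(cv2.resize(d["frame"][v:v+110,u:u+100],None,fx=4,fy=4,interpolation=cv2.INTER_CUBIC))
cv2.imwrite("pics/b3.png",np.hstack(a))
E
```

```text
t 6.38 now [ 0.5753 -0.0607  0.1093] tilt/yaw 10.0 w 0.0465 gf 20.7 F [ 0.9 -0.5  0.4] j [-0.15  0.19  1.93  0.    1.02 -0.32]
cmd [-0.0034  0.0018  0.2842] [-0.0001 -0.0001  0.0001]
```

View pics/b3.png

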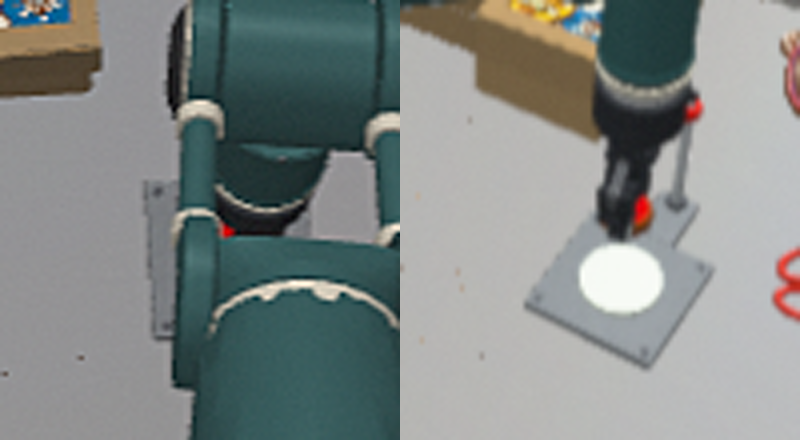

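The bread is held over the pad, with its red edge at about (640,210) in the scene half. The pointer and post are clear to its right. I'll lower it gently.

>>> {"fn": "arm_command", "kwargs": {
  "rows": [
    [-0.003,0.002,0.05,0,0,0,0.3],
    [-0.003,0.002,0.12,0,0,0,0.3],
    [-0.003,0.002,0.19,0,0,0,0.3],
    [-0.003,0.002,0.24,0,0,0,0.3],
    [-0.003,0.002,0.265,0,0,0,0.3],
    [-0.003,0.002,0.277,0,0,0,0.3],
    [-0.003,0.002,0.284,0,0,0,0.3],
    [-0.003,0.002,0.288,0,0,0,0.3],
    [-0.003,0.002,0.288,0,0,0,0.3],
    [-0.003,0.002,0.288,0,0,0,0.3]
  ]
}}

```text
clock: 7.72
tool_pos: [0.5768, -0.0624, 0.0234]
orientation: [0.643, 0.766, 0.0, 0.0]
contact_force: [0.3, 0.0, 0.3]
grip_width: 0.0465
grasp_force: 20.7
```

>>> {"fn": "arm_command", "kwargs": {
  "rows": [
    [0,0,0.003,0,0,0,0.3],
    [0,0,0.005,0,0,0,0.3],
    [0,0,0.005,0,0,0,0.3],
    [0,0,0.005,0,0,0,0.3]
  ]
}}

```text
clock: 8.22
tool_pos: [0.5766, -0.0623, 0.0219]
orientation: [0.643, 0.766, 0.0, 0.0]
contact_force: [-2.1, 0.8, 4.2]
grip_width: 0.0463
grasp_force: 21.0
```

Contact at 4 N. I'll open slowly, then rise.

>>> {"fn": "arm_command", "kwargs": {
  "rows": [
    [0,0,0,0,0,0,0.58],
    [0,0,0,0,0,0,0.62],
    [0,0,0,0,0,0,0.7],
    [0,0,0,0,0,0,0.85],
    [0,0,0,0,0,0,0.95],
    [0,0,0,0,0,0,0.95],
    [0,0,-0.1,0,0,0,0.95],
    [0,0,-0.25,0,0,0,0.95],
    [0,0,-0.4,0,0,0,0.95],
    [0,0,-0.4,0,0,0,0.95]
  ]
}}

```text
clock: 9.48
tool_pos: [0.5803, -0.0629, 0.1469]
orientation: [0.643, 0.766, 0.003, 0.004]
contact_force: [-0.3, 0.1, 0.3]
grip_width: 0.0808
grasp_force: 0.0
```

```bash
python3 -c "
from h import *
plan(.508,-.331,.11,-70.4)"
```

```text
t 9.47 now [ 0.5803 -0.0629  0.1469] tilt/yaw 10.0 w 0.0808 gf 0.0 F [-0.3  0.1  0.3] j [-0.15  0.15  1.9  -0.    1.08 -0.32]
cmd [-0.8382 -0.3932  0.1218] [ 0.0016 -0.0006  0.2233]
```

>>> {"fn": "arm_command", "kwargs": {
  "rows": [
    [-0.15,-0.07,0,0,0,0.029,0.95],
    [-0.3,-0.14,0,0,0,0.058,0.95],
    [-0.45,-0.21,0,0,0,0.087,0.95],
    [-0.6,-0.28,0.02,0,0,0.116,0.95],
    [-0.75,-0.35,0.05,0,0,0.145,0.95],
    [-0.838,-0.393,0.08,0,0,0.174,0.95],
    [-0.838,-0.393,0.1,0,0,0.2,0.95],
    [-0.838,-0.393,0.12,0,0,0.223,0.95],
    [-0.838,-0.393,0.12,0,0,0.223,0.95],
    [-0.838,-0.393,0.12,0,0,0.223,0.95]
  ]
}}

```text
clock: 10.72
tool_pos: [0.5037, -0.33, 0.105]
orientation: [0.985, 0.172, -0.0, -0.0]
contact_force: [0.3, -0.2, 0.1]
grip_width: 0.0809
grasp_force: 0.0
```

```bash
python3 - <<'E'
from h import *
from rig import r
plan(.508,-.331,.008,-70.4)
a=[]
for n,b in(("top",(320,150)),("scene",(330,200))):
  d=r.get_image(n);pickle.dump(d,open(n+"4.pkl","wb"));u,v=b
  a.append(cv2.resize(d["frame"][v:v+110,u:u+130],None,fx=3,fy=3,interpolation=cv2.INTER_CUBIC))
cv2.imwrite("pics/b4.png",np.hstack(a))
E
```

```text
t 10.72 now [ 0.5037 -0.33    0.105 ] tilt/yaw -70.2 w 0.0809 gf 0.0 F [ 0.3 -0.2  0.1] j [-0.62  0.24  1.88 -0.    1.02  0.6 ]
cmd [0.0127 0.0081 0.3234] [-0.0001  0.0001  0.0007]
```

View pics/b4.png

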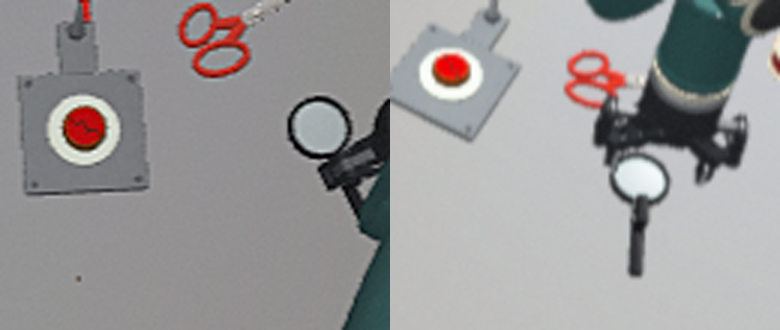

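The bread lies centred on the pad: icing at (85,127) in the top half and (62,68) in the scene half. The gripper is above the loupe, so I'll descend and pinch the grip.

>>> {"fn": "arm_command", "kwargs": {
  "rows": [
    [0.012,0.008,0.12,0,0,0,0.9],
    [0.012,0.008,0.22,0,0,0,0.8],
    [0.012,0.008,0.28,0,0,0,0.7],
    [0.012,0.008,0.31,0,0,0,0.6],
    [0.012,0.008,0.323,0,0,0,0.5],
    [0.012,0.008,0.323,0,0,0,0.4],
    [0.012,0.008,0.323,0,0,0,0.35],
    [0.012,0.008,0.323,0,0,0,0.3],
    [0.012,0.008,0.323,0,0,0,0.25],
    [0.012,0.008,0.323,0,0,0,0.2]
  ],
  "grip_force": 30
}}

```text
clock: 12.08
tool_pos: [0.5082, -0.3314, 0.0089]
orientation: [0.985, 0.171, 0.0, 0.0]
contact_force: [-0.5, 0.4, -1.1]
grip_width: 0.0172
grasp_force: 0.0
```

>>> {"fn": "arm_command", "kwargs": {
  "rows": [
    [0,0,0,0,0,0,0.15],
    [0,0,0,0,0,0,0.1],
    [0,0,0,0,0,0,0],
    [0,0,0,0,0,0,0],
    [0,0,0,0,0,0,0],
    [0,0,0,0,0,0,0]
  ],
  "grip_force": 40
}}

```text
clock: 12.82
tool_pos: [0.5083, -0.3315, 0.0089]
orientation: [0.985, 0.171, 0.0, 0.0]
contact_force: [0.7, 0.5, 3.7]
grip_width: 0.0132
grasp_force: 40.0
```

```bash
python3 - <<'E'
from h import *
plan(.508,-.331,.008,-70.4)
T=load("top4");S=load("scene4")
print(atz(T,320+85.5/3-.5,150+127.5/3-.5,.036),atz(S,330+62.5/3-.5,200+68.5/3-.5,.036))
E
```

```text
t 12.82 now [ 0.5083 -0.3315  0.0089] tilt/yaw -70.3 w 0.0132 gf 40.0 F [0.7 0.5 3.7] j [-0.62  0.36  1.93 -0.    0.85  0.61]
cmd [-0.0004 -0.002   0.0029] [ 0.     -0.      0.0003]
[ 0.5755099  -0.06029538  0.036     ] [ 0.57320708 -0.06464873  0.036     ]
```

>>> {"fn": "arm_command", "kwargs": {
  "rows": [
    [0,0,-0.03,0,0,0,0],
    [0,0,-0.1,0,0,0,0],
    [0,0,-0.2,0,0,0,0],
    [0,0,-0.3,0,0,0,0],
    [0,0,-0.4,0,0,0,0],
    [0,0,-0.46,0,0,0,0],
    [0,0,-0.474,0,0,0,0],
    [0,0,-0.474,0,0,0,0],
    [0,0,-0.474,0,0,0,0]
  ]
}}

```text
clock: 13.95
tool_pos: [0.5072, -0.3307, 0.1493]
orientation: [0.985, 0.171, -0.001, -0.001]
contact_force: [-0.6, -0.2, -0.5]
grip_width: 0.013
grasp_force: 39.5
```

```bash
python3 - <<'E'
from h import *
plan(.5227,-.081,.151,-70.3)
E
```

```text
t 13.95 now [ 0.5072 -0.3307  0.1493] tilt/yaw -70.3 w 0.013 gf 39.5 F [-0.6 -0.2 -0.5] j [-0.62  0.2   1.84  0.    1.11  0.61]
cmd [ 0.329  -0.7664 -0.0045] [-0.0004  0.0003 -0.    ]
```

>>> {"fn": "arm_command", "kwargs": {
  "rows": [
    [0.03,-0.06,-0.005,0,0,0,0],
    [0.075,-0.17,-0.005,0,0,0,0],
    [0.13,-0.3,-0.005,0,0,0,0],
    [0.185,-0.43,-0.005,0,0,0,0],
    [0.24,-0.56,-0.005,0,0,0,0],
    [0.285,-0.665,-0.005,0,0,0,0],
    [0.315,-0.735,-0.005,0,0,0,0],
    [0.329,-0.766,-0.005,0,0,0,0],
    [0.329,-0.766,-0.005,0,0,0,0],
    [0.329,-0.766,-0.005,0,0,0,0]
  ]
}}

```text
clock: 15.2
tool_pos: [0.5235, -0.0823, 0.1523]
orientation: [0.985, 0.171, -0.0, 0.0]
contact_force: [0.5, 0.2, -1.0]
grip_width: 0.0134
grasp_force: 39.5
```

```bash
python3 - <<'E'
from h import *
from rig import r
plan(.5227,-.081,.151,-70.3)
a=[]
for n,b in(("top",(300,130)),("scene",(315,150))):
  d=r.get_image(n);pickle.dump(d,open(n+"5.pkl","wb"));u,v=b
  a.append(cv2.resize(d["frame"][v:v+100,u:u+80],None,fx=5,fy=5,interpolation=cv2.INTER_CUBIC))
  for n,P in(("lens",(.5745,-.0625,.148)),("lenstop",(.5745,-.0625,.154)),("bread",(.5745,-.0625,.036))):print(n,(proj(d,np.array(P))-b)*5+2)
cv2.imwrite("pics/b5.png",np.hstack(a))
E
```

```text
t 15.2 now [ 0.5235 -0.0823  0.1523] tilt/yaw -70.3 w 0.0134 gf 39.5 F [ 0.5  0.2 -1. ] j [-0.2   0.05  2.   -0.    1.09  1.02]
cmd [-0.0012 -0.0049  0.0042] [ 0.      0.0001 -0.0001]
lens [260.80896923 269.23201341]
lenstop [261.69952339 266.64061945]
bread [245.66192461 313.30789479]
lens [187.8122762  261.51824542]
lenstop [188.44108234 255.804318  ]
bread [176.84007199 361.2220725 ]
```

View pics/b5.png

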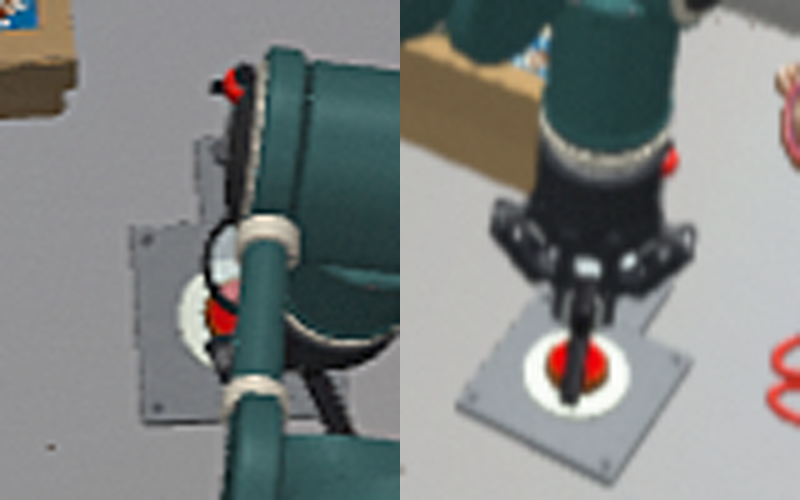

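The lens frame's left edge is at (205,262) in the top view, with the red bread under it. The tail end is at about (570,400) in the scene view. I'll make a small correction and check level from the tail.

>>> {"fn": "arm_command", "kwargs": {
  "rows": [
    [0,-0.004,0.003,0,0,0,0],
    [0,-0.004,0.003,0,0,0,0],
    [0,-0.004,0.003,0,0,0,0],
    [0,-0.004,0.003,0,0,0,0],
    [0,-0.004,0.003,0,0,0,0],
    [0,-0.004,0.003,0,0,0,0]
  ]
}}

```text
clock: 16.05
tool_pos: [0.5233, -0.0806, 0.1515]
orientation: [0.985, 0.171, 0.0, 0.0]
contact_force: [0.2, -0.2, -1.3]
grip_width: 0.0134
grasp_force: 39.5
```

```bash
python3 - <<'E'
from h import *
plan(.5227,-.081,.151,-70.3)
for n,b,o in(("scene5",(315,150),400),("top5",(300,130),0)):
  d=load(n);e=np.array([.9415,.337])
  for k in(-.068,):
    for z in(.1433,.1553):
      P=np.r_[np.array([.5235,-.0823])+k*e,z];print(n,(proj(d,P)-b)*5+2+[o,0])
E
```

```text
t 16.05 now [ 0.5233 -0.0806  0.1515] tilt/yaw -70.3 w 0.0134 gf 39.5 F [ 0.2 -0.2 -1.3] j [-0.2   0.05  2.    0.    1.09  1.03]
cmd [-0.0022  0.0006  0.0017] [ 0. -0. -0.]
scene5 [564.72249195 411.22441872]
scene5 [565.88698386 400.18869515]
top5 [354.78051078 463.1541198 ]
top5 [357.5494397  459.82631352]
```

```bash
python3 - <<'E'
from h import *
from rig import r
a=[]
e=np.array([.9415,.337,0]);n_=np.array([-.337,.9415,0]);G=np.array([.5233,-.0806,.1515+.0091])
for n,b in(("top",(325,160)),("scene",(330,185))):
  d=r.get_image(n);u,v=b;k=7
  im=cv2.resize(d["frame"][v:v+72,u:u+56],None,fx=k,fy=k,interpolation=cv2.INTER_CUBIC)
  px=lambda P:((proj(d,P)-b+.5)*k).astype(int)
  for z,c in((-.018,(255,255,0)),(-.006,(0,255,255))):
    q=[px(G+e*x+n_*y+[0,0,z]) for x,y in((-.018,.007),(-.068,.007),(-.068,-.007),(-.018,-.007))]
    cv2.polylines(im,[np.array(q)],True,c,1)
    q=[px(G+e*(.055+.034*np.cos(t))+n_*.034*np.sin(t)+[0,0,z]) for t in np.linspace(0,6.28,40)]
    cv2.polylines(im,[np.array(q)],True,c,1)
  a.append(im)
  if n=="scene":
    g=d["frame"].max(2);
    for row in range(218,236):print(row,g[row,342:358])
cv2.imwrite("pics/b6.png",np.hstack(a))
E
```

```text
218 [205 239 248 235 236 234  99  49  59  80 175 239 241 242 234 208]
219 [240 249 239 212 226 214  86  49  60  88 192 235 237 243 247 241]
220 [250 249 213 214 230 189  76  51  60  95 215 235 236 235 239 250]
221 [251 247 180 221 230 159  65  55  65 109 229 237 237 230 213 249]
222 [250 238 157 214 226 120  51  55  68 118 230 237 237 230 188 249]
223 [250 225 140 185 215 101  48  57  69 115 211 235 236 220 177 249]
224 [250 237 136 139 168  74  49  58  78 143 177 230 226 186 161 249]
225 [251 247 169 113 103  50  51  59  79 159 168 199 183 137 157 249]
226 [251 250 225 130  77  43  51  60  66 132 142 131 125 124 198 250]
227 [251 251 247 178  79  42  53  61  57 106 109 103 121 183 240 251]
228 [250 251 250 235 108  48  56  65  67 107 116 156 212 241 250 251]
229 [239 250 251 247 122  44  47  66 131 205 215 232 249 251 251 250]
230 [193 237 247 247 150  85  63  92 202 248 250 251 251 251 250 241]
231 [168 187 224 232 215 204 164 172 237 250 251 250 250 243 233 200]
232 [170 167 173 186 218 226 201 208 238 241 239 232 232 203 170 165]
233 [171 171 168 165 170 171 171 182 194 196 188 163 168 165 168 170]
234 [169 171 170 169 170 168 162 163 165 164 164 159 168 170 169 171]
235 [170 170 173 173 173 171 170 170 169 171 170 169 172 172 171 172]
```

View pics/b6.png

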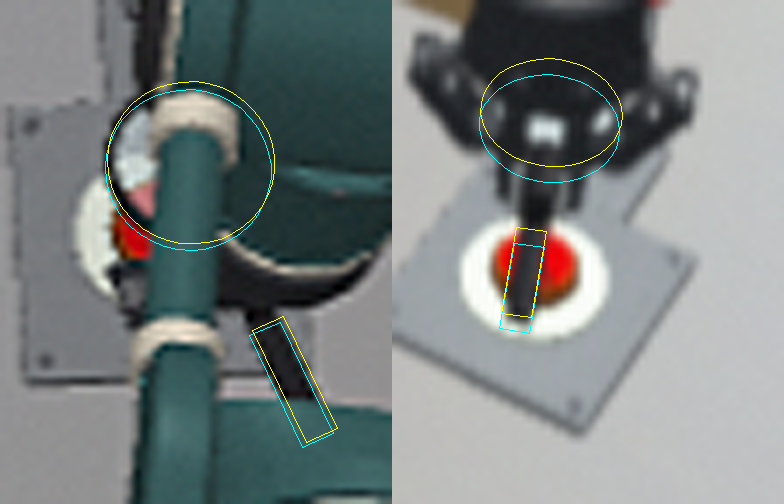

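The overlay shows the lens outline matching the frame's left edge at (108,160) in the top view. The tail agrees within about 1.5 px in the scene view, so the loupe is level and on position within tolerance. Handing in.

```bash
python3 -c "
from rig import r
print(r.close_job())"
```

```text
the job is handed in; nothing more can be done
None
```

I handed the job in at about 16 s. The cracked gingerbread is released in the middle of the pad, and the gripper is holding the loupe level over it with the lens at about 148.5 mm. I measured the pointer at 148–150 mm, but the hand-in gave no verdict.

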